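# Key a canister lid onto its pin and press it home

## Task

The lid of the steel ingredient canister is lying loose on its rubber seal, turned the wrong way. With a fingertip push the lid round until the notch in its edge stands over the pin on the canister's rim, then press the lid down until it is fully home, flat on the rim. The lid must not be lifted off the canister, and leave the bottle, the tin and the bowl alone.

Things in the scene. Friction and masses are not known exactly. Their poses are not given: they have to be found in the camera images.
- canister: Round steel canister fixed to the bench, 154 mm diameter, 184 mm foot. Place and yaw vary. Origin: centre of its underside; +x points from its axis to the pin. In its mouth a springy rubber seal carries the lid 8 mm above the rim; with the notch over the pin a push of 7 to 9 N straight down on the lid starts to sink the seal, which stays where it is pushed.
- rim (a point): Centre of the canister's open rim, on its axis, 110 mm above the bench, axes as the canister's.
- pin (a point): Top of the upright round-topped steel pin, 8 mm diameter, 86 mm from the canister's axis, on a dark ear 26 mm wide that sticks out to 118 mm from the axis just below the rim. The pin's top is 7 mm above the rim, 1 mm below the underside of the raised lid: the lid turns freely above it but cannot go down unless the notch is over the pin.
- lid: Loose steel lid, 0.4-0.55 kg. Flange 182 mm diameter, 5 mm thick; a smooth plug (138 mm, 28 deep) centres it in the mouth with 2 mm play. Turns either way (1-3 N sideways on its post) and stops when not pushed. Origin: centre of the flange's underside, 8 mm above the rim at the start, level with the rim when home. +x points to its notch, -x to its post. Starts 40 degrees or more off the pin.
- notch (a point): Middle of the notch in the lid's edge, at the flange's upper face, 86 mm from the lid's centre. The notch is 18 mm wide, open at the edge and 12 mm deep, so the lid goes down if the notch is within about 4 mm of the pin (3 degrees).
- post (a point): Centre, half-way up, of the black upright post by which the lid is pushed round: 14 mm diameter, 25 mm tall (its foot 13 mm below this point on the flange's upper face, its top 12 mm above), 62 mm from the lid's centre, opposite the notch.
- knob_top (a point): Centre of the flat top of the black round knob in the middle of the lid, 40 mm diameter, top 27 mm above the flange's underside: a good place to press straight down.
- sauce_bottle: Amber sauce bottle, 64 mm diameter, 190 mm tall, standing on the bench; to be left alone. Origin: centre of its underside.
- tin: Food tin with a yellow label, 74 mm diameter, 110 mm tall, standing on the bench; to be left alone. Origin: centre of its underside.
- bowl: Small steel bowl, 110 mm across, 50 mm tall, standing on the bench; to be left alone. Origin: centre of its underside.
There are look-alikes about, which are no part of the job. Of the things that look like the canister, the middle-sized one is meant.

How it is judged (in metres and radians):
On the way:
1. the notch is turned over the pin (horizontal distance between notch and pin below 0.009 m), for 0.1 s.
At the end, for the whole second after the job is handed in: The lid rests fully down on the canister's rim (underside within 2 mm of the rim, centred within 4 mm, tilted less than 0.025 rad), its notch round the pin (centres within 9 mm), at rest (z of lid in the frame of rim below 0.002 m and horizontal distance between notch and pin below 0.009 m and horizontal distance between lid and rim below 0.004 m and angle between lid's own z axis and vertical below 0.025 rad and linear speed of lid below 0.01 m/s); the robot touches nothing.
It fails at once if the lid is lifted more than 12 mm above where it lay on the seal (z of lid in the frame of rim above 0.02 m).
It fails at once if the sauce bottle is moved more than 20 mm or tipped (distance of sauce_bottle from where it was at the start of the episode above 0.02 m or angle between sauce_bottle's own z axis and vertical above 0.3 rad).
It fails at once if the tin is moved more than 20 mm or tipped (distance of tin from where it was at the start of the episode above 0.02 m or angle between tin's own z axis and vertical above 0.3 rad).
It fails at once if the bowl is moved more than 20 mm or tipped (distance of bowl from where it was at the start of the episode above 0.02 m or angle between bowl's own z axis and vertical above 0.3 rad).
It also fails if it takes over 64 s, if anything falls off the work surface, if the arm or the gripper's body presses on something with over 40 N, if the wrist force passes 120 N, or if a joint passes its speed limit or range.

## Robot

A 6-joint arm with a two-finger parallel gripper is mounted at the origin on the work surface. World frame = base frame: x ahead of the robot, y to its left, z up, the work surface at z = 0. Lengths are in mm, angles in rad, forces in N, time in s.
With the tool pointing down it reaches from about 275 to 750 mm from the base axis. Payload 10.2 kg.
Tool frame: the origin (TCP) lies on the front face of the gripper's body, between the roots of the fingers; the fingertips stand 73 mm ahead of it and the grasp point (between the pads) lies 54 mm ahead of it; z points along the fingers, y is the line along which they close (so a half turn about z gives the same grasp; the last joint's range is limited). The gripper opens to 85 mm and grips with 20 to 120 N. Pads are 22 mm wide; open, the fingers measure 114 mm over their backs; the gripper's body (76 mm by 85 mm) begins 54 mm behind the grasp point. The pads swing forward as they close: fully open they stand 13 mm farther back than shut.
Start: joints at [-1.422, 0.313, 1.498, -0, 1.331, -0.223], TCP at [190.717, -489.141, 303.894] pointing down, gripper open.
Joint ranges: [-2.94, 2.94], [-0.97, 2.17], [0.19, 2.56], [-1.23, 4.37], [0.02, 3.11], [-2.88, 2.88]. Speed limits (rad/s): [2.39, 2.39, 3.01, 3.14, 3.14, 3.14].

## Interface

Orientations are given as a unit quaternion [w, x, y, z].
In Python, from rig import * gives the robot as it stands.
- The arm moves only by the tool step_arm, never from a script. Its argument "plan" is a list of rows, each an object with "offset": the shift along the tool's x, y, z in cm, a list of three; "rot": the turn, a rotation vector about the tool's x, y, z in degrees, a list of three; "gripper": the finger opening in cm, from 0 to 8.54. In form: [{"offset": [x, y, z], "rot": [wx, wy, wz], "gripper": gripper}, ...]. A call has 1 to 12 rows; each row is the pose to reach, as a shift and turn from the pose commanded when the call began, along the tool's axes at that moment; what a row does not reach only later rows make up. A row lasts 1/10 s, in which the tool goes at most 50 mm and 8.59 degrees, less where a joint would pass 70% of its speed; a pose out of reach is approached as far as the arm can. A call with a gripper value outside its range is refused whole. The fingers move at their own pace and stop on an object; "squeeze" is the grip in N (left out, the last holds). Time passes only in rows, so rows that repeat a pose let the fingers close. It gives the time, the measured TCP pose, the force, the opening and the grip force at its end, in the units of the state.
- sense(): the state, without advancing time (a new reading comes with each control period).
- capture(name): name is "scene" or "top" or "wrist"; returns a dict with "color" (384x512x3 uint8, red, green, blue), "depth" (384x512 float32, mm along the optical axis (not along the pixel's ray), 0 where there is no reading), "vertical_fov" (degrees; the focal length in pixels is half the picture's height over the tangent of half this angle, whatever the lens; pixels are square), "cx", "cy" (the principal point, pixels), "k1" (the pictures are not rectified: a ray, as slopes to the right and down, at radius r is drawn at 1 + k1 r^2 times it, then the intrinsics apply), "rvec" (rotation vector, rad) and "tvec" (3), from world to camera coordinates, as OpenCV has them; the wrist camera has in their place "mount" (4x4, takes a point from camera to tool coordinates, whose origin is the TCP and whose axes are the flange's). Camera axes: x right, y down, z forward; pixel columns grow to the right and rows downward; lengths in mm; the calibration is good to about 2 mm. A picture is of the moment at which its call begins: read the wrist's pose just before it.
- finish_job(): hands the job in; it is judged then, once.
The state is a dict: "time_s": time; "joints": joint angles; "dq": joint speeds; "tau": joint torques, N m; "eef_pos": TCP position; "ee_rot": TCP orientation; "force": force on the tool from outside, world axes, zero at the start; "wrist_torque": the same for the moment, N m; "grip_width": opening from 0.0 (shut) to 1.0 (fully open); "grip_force": force on a finger pad.
Only numpy, scipy, OpenCV 4.12 (cv2) and the standard library are available. Lean on these libraries where they do the work, as an engineer would, in place of code of your own. Each camera call takes 0.05 s, during which the arm holds its last target. There are 200 camera calls.

## Working session

There is one attempt and no reset: what is moved stays moved. The work goes in short steps, Python scripts to look and compute and a tool call to move; the robot and the scene stay as the last step left them, time stands still between calls to the robot, and variables do not carry over. Pictures are saved under pics/ and viewed, at most 10 in all, crops included, and the job is handed in when it is done.

Besides the shell and the picture viewer there is one more tool, called after ">>>" as name(argument=value, ...) on one line, values as JSON. step_arm: Moves the arm, as the interface text tells. Its arguments: {"type":"object","properties":{"plan":{"type":"array"},"squeeze":{"type":"number"}},"required":["plan"]}

```bash
mkdir -p pics; ls
cat > h.py <<'E'
from rig import *
import numpy as np, cv2
from scipy.spatial.transform import Rotation as R
def cam(c, st=None):
    h,w=c["color"].shape[:2]; f=h/2/np.tan(np.radians(c["vertical_fov"])/2)
    if "mount" in c:
        q=st["ee_rot"]; T=np.eye(4); T[:3,:3]=R.from_quat(list(q[1:])+[q[0]]).as_matrix(); T[:3,3]=st["eef_pos"]
        M=T@np.array(c["mount"]); Rw=M[:3,:3]; o=M[:3,3]
    else:
        Rc=R.from_rotvec(c["rvec"]).as_matrix(); Rw=Rc.T; o=-Rc.T@np.array(c["tvec"])
    return f,Rw,o
def rays(c,uv):
    h=c["color"].shape[0]; f=h/2/np.tan(np.radians(c["vertical_fov"])/2)
    K=np.array([[f,0,c["cx"]],[0,f,c["cy"]],[0,0,1]])
    uv=np.asarray(uv,float).reshape(-1,1,2)
    n=(uv[:,0]-[c["cx"],c["cy"]])/f; x=n.copy()
    for _ in range(20): x=n/(1+c["k1"]*(x**2).sum(1,keepdims=True))
    return np.c_[x,np.ones(len(x))]
def onplane(c,uv,z,st=None):
    f,Rw,o=cam(c,st); d=rays(c,uv)@Rw.T
    return o+d*((z-o[2])/d[:,2])[:,None]
def bydepth(c,uv,st=None):
    f,Rw,o=cam(c,st); uv=np.asarray(uv).reshape(-1,2).astype(int)
    return o+(rays(c,uv)*c["depth"][uv[:,1],uv[:,0]][:,None])@Rw.T
def save(c,n): cv2.imwrite("pics/"+n,c["color"][:,:,::-1])
E
python3 - <<'E'
from h import *
import pickle
a=capture("scene");b=capture("top")
pickle.dump((a,b),open("v.pkl","wb"))
cv2.imwrite("pics/a.png",cv2.resize(np.vstack([a["color"],b["color"]])[:,:,::-1],(400,600)) if 0 else a["color"][:,:,::-1]);save(b,"b.png")
for c in(a,b):print(cam(c)[0],cam(c)[2],c["k1"])
print(sense())
E
```

```text
pics
346.72066191801645 [1299.1572062   500.36092866  660.20104267] 0.03600082274793025
431.1503163627746 [ 420.76023259   19.93430728 1608.37792969] -0.0017265733651269538
{'time_s': 0.1, 'joints': array([-1.42240482e+00,  3.13396680e-01,  1.49834462e+00,  1.62328793e-05,
        1.33099350e+00, -2.23392852e-01]), 'dq': array([ 0.00041616, -0.00181366, -0.00280185,  0.00031139, -0.00081534,
       -0.00026607]), 'tau': array([ 2.51720798e-03, -4.12897289e+01, -2.60139692e+01, -2.10741032e-04,
        3.02167980e-03,  1.65752340e-05]), 'eef_pos': array([ 190.69481963, -488.99190562,  303.39711356]), 'ee_rot': array([-5.70375254e-04,  9.82771943e-01,  1.84821487e-01,  2.92881183e-05]), 'force': array([ 0.12171803,  0.67576049, -0.05962639]), 'wrist_torque': array([-0.01929715, -0.01999069,  0.04601495]), 'grip_force': 0.0, 'grip_width': 1.0002382107784482}
```

View pics/a.png

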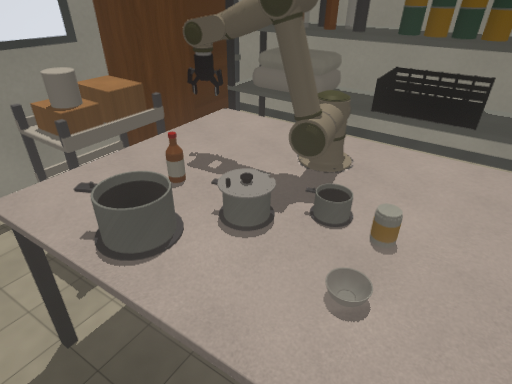

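View pics/b.png

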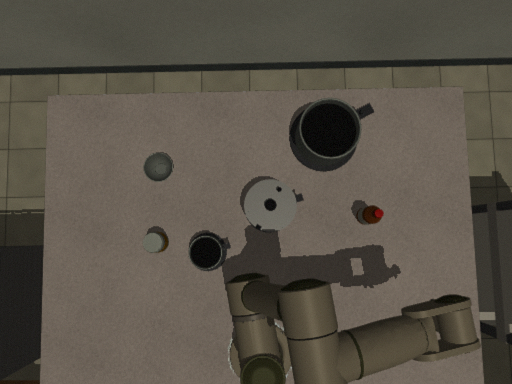

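The scene view shows three look-alikes. In top-view pixels they are a large open pot (328,130), a small open pot (207,251) and the middle-sized lidded canister (270,205). The lidded one is the target. Its ear is at about (299,197), with dark spots at (279,188) and (258,227). Bottle (372,214), tin (155,242) and bowl (158,167) are well away. I'll check the choice in a crop.

Run:
```python
from h import *
import pickle
a,b=pickle.load(open("v.pkl","rb"))
cv2.imwrite("pics/c.png",cv2.resize(b["color"][165:245,225:315,::-1],(675,600),interpolation=cv2.INTER_CUBIC))
print(onplane(b,[(270,205)],137),onplane(b,[(279,188)],130),onplane(b,[(258,227)],123),onplane(b,[(299,197)],105))
print(onplane(b,[(372,214)],190),onplane(b,[(155,242)],110),onplane(b,[(158,167)],50))
```

```text
[[527.0809554  -39.62941509 137.        ]] [[585.67529828 -72.46876928 130.        ]] [[453.25790778   2.9715415  123.        ]] [[ 555.23421831 -143.14229217  105.        ]]
[[ 486.2422365  -372.13859467  190.        ]] [[409.60525186 359.85710275 110.        ]] [[681.55493821 362.67353947  50.        ]]
```

View pics/c.png

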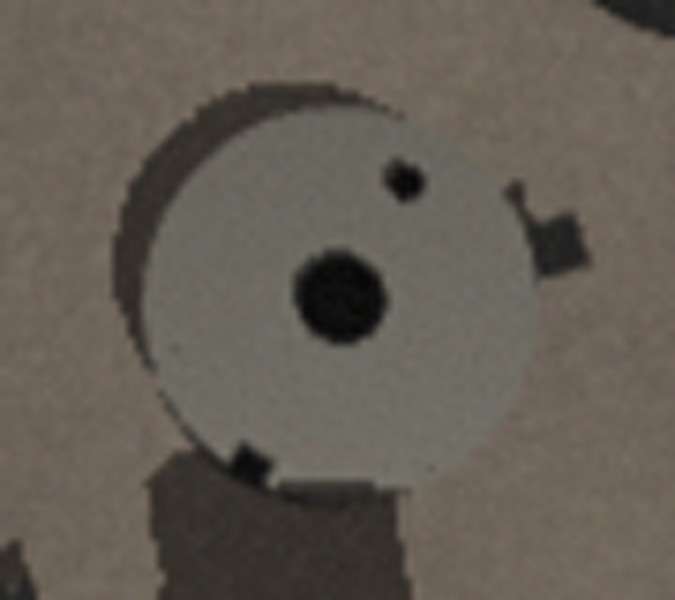

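The crop confirms the target: lidded canister with knob (340,297), post (404,180), notch (252,465) and ear (560,243) in crop pixels. The notch stands at about 150°, the post at -29° and the pin at -75°, so I need a CCW turn of about 135°. I'll straddle the post with the fingers part-open and walk it round.

```bash
cat >> h.py <<'E'
def goal(x,y,z,yaw,st=None):
    "offset (cm) and rot (deg) to TCP at x,y,z with tool x at world yaw, tool down"
    st=st or sense(); q=st["ee_rot"]; Rt=R.from_quat(list(q[1:])+[q[0]])
    G=R.from_euler("z",yaw,degrees=True)*R.from_euler("x",180,degrees=True)
    return np.round(Rt.inv().apply(np.array([x,y,z])-st["eef_pos"])/10,2), np.round((Rt.inv()*G).as_rotvec(degrees=True),1)
E
python3 - <<'E'
from h import *
print(goal(575,-67,320,-29.3))
E
```

```text
(array([ 51.14, -25.36,  -1.62]), array([-0.1,  0. , 50.6]))
```

>>> step_arm(plan=[{"offset": [51.1,-25.4,-1.6],"rot": [0,0,50.6],"gripper": 3.6},{"offset": [51.1,-25.4,-1.6],"rot": [0,0,50.6],"gripper": 3.6},{"offset": [51.1,-25.4,-1.6],"rot": [0,0,50.6],"gripper": 3.6},{"offset": [51.1,-25.4,-1.6],"rot": [0,0,50.6],"gripper": 3.6},{"offset": [51.1,-25.4,-1.6],"rot": [0,0,50.6],"gripper": 3.6},{"offset": [51.1,-25.4,-1.6],"rot": [0,0,50.6],"gripper": 3.6},{"offset": [51.1,-25.4,-1.6],"rot": [0,0,50.6],"gripper": 3.6},{"offset": [51.1,-25.4,-1.6],"rot": [0,0,50.6],"gripper": 3.6},{"offset": [51.1,-25.4,-1.6],"rot": [0,0,50.6],"gripper": 3.6},{"offset": [51.1,-25.4,-1.6],"rot": [0,0,50.6],"gripper": 3.6},{"offset": [51.1,-25.4,-1.6],"rot": [0,0,50.6],"gripper": 3.6},{"offset": [51.1,-25.4,-1.6],"rot": [0,0,50.6],"gripper": 3.6}])

```text
time_s: 1.3
eef_pos: [574.6, -66.0, 319.6]
ee_rot: [0.0, 0.968, -0.253, -0.0]
force: [0.7, -1.2, -0.9]
grip_width: 0.42
grip_force: 0.0
```

>>> step_arm(plan=[{"offset": [0,0,0],"rot": [0,0,0],"gripper": 3.6},{"offset": [0,0,0],"rot": [0,0,0],"gripper": 3.6},{"offset": [0,0,0],"rot": [0,0,0],"gripper": 3.6}])

```text
time_s: 1.6
eef_pos: [573.1, -68.7, 319.6]
ee_rot: [0.0, 0.967, -0.253, -0.0]
force: [0.6, -0.7, 0.2]
grip_width: 0.422
grip_force: 0.0
```

Run:
```python
from h import *
st=sense();c=capture("wrist");save(c,"w1.png")
import pickle;pickle.dump((st,c),open("w1.pkl","wb"))
print(st["time_s"],st["eef_pos"],st["joints"],st["grip_width"],goal(575,-67,320,-29.3),cam(c,st)[2])
```

```text
1.6 [573.0582325  -68.67584028 319.63058199] [-3.22072946e-01  4.19423191e-01  1.30618912e+00 -2.90437008e-04
  1.41672735e+00  1.76102295e+00] 0.4220551475763157 (array([ 0.08, -0.27, -0.02]), array([ 0. ,  0. , -0.1])) [ 640.4767491  -107.10454739  388.25276793]
```

View pics/w1.png

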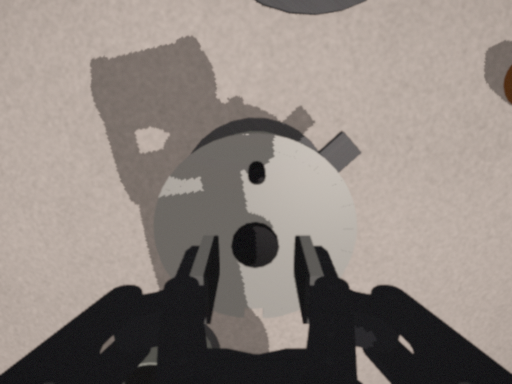

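The wrist view shows the knob top (255,244), post (257,173) and ear (339,152), with the notch hidden. Next I'll convert these to world positions.

Run:
```python
from h import *
import pickle
st,c=pickle.load(open("w1.pkl","rb"))
g=c["color"].max(2).astype(np.uint8)
def blob(x,y,r,t):
    m=np.zeros_like(g);m[y-r:y+r,x-r:x+r]=(g[y-r:y+r,x-r:x+r]<t)*255
    n,l,s,ce=cv2.connectedComponentsWithStats(m); k=l[y,x]; return ce[k],s[k]
k,ks=blob(255,244,28,60);p,ps=blob(257,173,18,60);e,es=blob(339,152,24,110)
print(k,ks,p,ps,e,es)
K=onplane(c,[k],145,st)[0];P=onplane(c,[p],140,st)[0]
PT=onplane(c,[(p[0],ps[1]+6)],148,st)[0]
E_=onplane(c,[e],105,st)[0]
print(K,P,PT,E_)
# lid disc edge: bright/grey circle
for n,v in(("post",P),("ear",E_)): print(n,np.degrees(np.arctan2(v[1]-K[1],v[0]-K[0])),np.hypot(*(v-K)[:2]))
print(bydepth(c,[(257,167),(255,235),(339,152)],st))
```

```text
[254.25235405 244.24795982] [ 232  222   46   45 1593] [256.10211268 172.02464789] [249 161  16  22 284] [339.2862363  150.82582217] [317 132  43  39 821]
[530.89895758 -43.33036607 145.        ] [582.34262548 -74.02626354 140.        ] [587.60819857 -77.00195483 148.        ] [ 555.27303656 -142.24856799  105.        ]
post -30.82408474761148 59.90566825431924
ear -76.1577057260346 101.87691787614641
[[ 586.35585484  -77.07568206  143.83229575]
 [ 537.74262011  -47.89546563  144.62768714]
 [ 554.13596529 -141.70502407  103.96982913]]
```

```bash
cat >> h.py <<'E'
def cloud(c,st=None):
    h,w=c["depth"].shape; uv=np.stack(np.meshgrid(np.arange(w),np.arange(h)),-1).reshape(-1,2)
    return bydepth(c,uv,st).reshape(h,w,3)
def sel(X,lo,hi,cen,r):
    m=(X[...,2]>lo)&(X[...,2]<hi)&(np.hypot(X[...,0]-cen[0],X[...,1]-cen[1])<r); return X[m]
E
python3 - <<'E'
from h import *
import pickle
st,c=pickle.load(open("w1.pkl","rb")); X=cloud(c,st)
k=sel(X,140,150,(529,-41),28);p=sel(X,144,153,(582,-73),15)
f=sel(X,118,128,(529,-41),120)
for q in(k,p,f):print(len(q),q.mean(0),(q.min(0)+q.max(0))/2,np.ptp(q,axis=0))
h=cv2.convexHull(f[:,:2].astype(np.float32));print(cv2.minEnclosingCircle(h))
a,b=pickle.load(open("v.pkl","rb"));Y=cloud(b)
f=sel(Y,113,132,(529,-41),100);print(cv2.minEnclosingCircle(f[:,:2].astype(np.float32)),f[:,2].mean())
k=sel(Y,138,152,(529,-41),28);print(k.mean(0))
E
```

```text
1602 [528.63706701 -42.73582896 143.30439752] [527.88768213 -42.1503263  142.65609034] [38.85253739 39.51550283  5.29692601]
244 [581.07256233 -73.73862263 146.22910826] [580.93506623 -73.69760817 145.97202377] [13.35740916 13.14383084  3.65703735]
22809 [542.69857232 -50.44097748 121.53222661] [527.52243015 -41.48697219 122.9236218 ] [182.38164643 182.54538148   9.6998945 ]
((527.127197265625, -41.70357894897461), 91.74462890625)
((528.5881958007812, -40.005619049072266), 91.00387573242188) 122.82607158204479
[528.21996831 -39.53727508 144.44458657]
```

Run:
```python
from h import *
print(goal(581,-73.7,201,-31.3))
```

```text
(array([ 0.93,  0.02, 11.88]), array([0. , 0. , 1.9]))
```

>>> step_arm(plan=[{"offset": [0.9,0,3.5],"rot": [0,0,1.9],"gripper": 3.6},{"offset": [0.9,0,6.5],"rot": [0,0,1.9],"gripper": 3.6},{"offset": [0.9,0,8.5],"rot": [0,0,1.9],"gripper": 3.6},{"offset": [0.9,0,10],"rot": [0,0,1.9],"gripper": 3.6},{"offset": [0.9,0,11.2],"rot": [0,0,1.9],"gripper": 3.6},{"offset": [0.9,0,11.9],"rot": [0,0,1.9],"gripper": 3.6},{"offset": [0.9,0,11.9],"rot": [0,0,1.9],"gripper": 2.4},{"offset": [0.9,0,11.9],"rot": [0,0,1.9],"gripper": 2.4},{"offset": [0.9,0,11.9],"rot": [0,0,1.9],"gripper": 2.4},{"offset": [0.9,0,11.9],"rot": [0,0,1.9],"gripper": 2.4}])

```text
time_s: 2.65
eef_pos: [581.6, -72.3, 201.5]
ee_rot: [0.0, 0.963, -0.269, 0.001]
force: [-0.8, -0.1, 0.1]
grip_width: 0.28
grip_force: 0.0
```

Run:
```python
from h import *
st=sense();c=capture("wrist");save(c,"w2.png")
print(st["time_s"],st["eef_pos"],st["grip_width"],st["force"],st["grip_force"])
# arc waypoints about (528,-41.5), steps of 8 deg
q=st["ee_rot"];print(goal(581,-73.7,201,-31.3))
for base,n in((0,9),(72,8)):
  a0=-31.3+base
  G=R.from_euler("z",a0,degrees=True)*R.from_euler("x",180,degrees=True)
  c0=np.array([np.cos(np.radians(a0)),np.sin(np.radians(a0)),0])
  for i in range(1,10):
    t=np.radians(a0+8*i); p=62*np.array([np.cos(t),np.sin(t),0])-62*c0
    print(base,i,8*i,np.round(G.inv().apply(p)/10,2))
```

```text
2.65 [581.61244031 -72.33447554 201.47415507] 0.2796210847482057 [-0.83082318 -0.13712492  0.05741559] 0.0
(array([0.03, 0.15, 0.03]), array([-0. , -0. ,  0.1]))
0 1 8 [-0.06 -0.86 -0.  ]
0 2 16 [-0.24 -1.71 -0.  ]
0 3 24 [-0.54 -2.52 -0.  ]
0 4 32 [-0.94 -3.29 -0.  ]
0 5 40 [-1.45 -3.99 -0.  ]
0 6 48 [-2.05 -4.61 -0.  ]
0 7 56 [-2.73 -5.14 -0.  ]
0 8 64 [-3.48 -5.57 -0.  ]
0 9 72 [-4.28 -5.9  -0.  ]
72 1 8 [-0.06 -0.86 -0.  ]
72 2 16 [-0.24 -1.71 -0.  ]
72 3 24 [-0.54 -2.52 -0.  ]
72 4 32 [-0.94 -3.29 -0.  ]
72 5 40 [-1.45 -3.99 -0.  ]
72 6 48 [-2.05 -4.61 -0.  ]
72 7 56 [-2.73 -5.14 -0.  ]
72 8 64 [-3.48 -5.57 -0.  ]
72 9 72 [-4.28 -5.9  -0.  ]
```

View pics/w2.png

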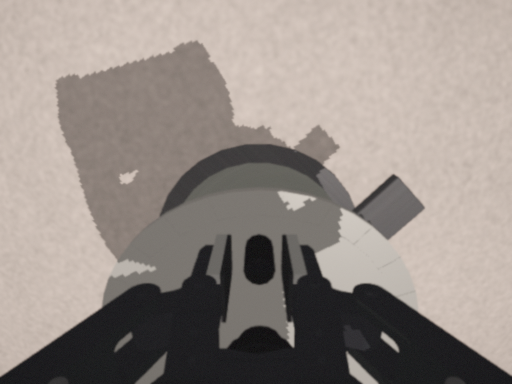

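The wrist view shows the post at (259,258), straddled between the fingers, with the ear at (390,207). Now I'll sweep it round.

>>> step_arm(plan=[{"offset": [-0.02,-0.43,0],"rot": [0,0,-4],"gripper": 2.4},{"offset": [-0.06,-0.86,0],"rot": [0,0,-8],"gripper": 2.4},{"offset": [-0.14,-1.29,0],"rot": [0,0,-12],"gripper": 2.4},{"offset": [-0.24,-1.71,0],"rot": [0,0,-16],"gripper": 2.4},{"offset": [-0.37,-2.12,0],"rot": [0,0,-20],"gripper": 2.4},{"offset": [-0.54,-2.52,0],"rot": [0,0,-24],"gripper": 2.4},{"offset": [-0.73,-2.91,0],"rot": [0,0,-28],"gripper": 2.4},{"offset": [-0.94,-3.29,0],"rot": [0,0,-32],"gripper": 2.4},{"offset": [-1.18,-3.64,0],"rot": [0,0,-36],"gripper": 2.4},{"offset": [-1.45,-3.99,0],"rot": [0,0,-40],"gripper": 2.4},{"offset": [-1.74,-4.31,0],"rot": [0,0,-44],"gripper": 2.4},{"offset": [-2.05,-4.61,0],"rot": [0,0,-48],"gripper": 2.4}])

```text
time_s: 3.9
eef_pos: [587.8, -22.6, 201.1]
ee_rot: [0.001, 0.989, 0.147, 0.0]
force: [-0.2, -3.6, -0.1]
grip_width: 0.283
grip_force: 1.7
```

Run:
```python
from h import *
st=sense();c=capture("wrist");save(c,"w3.png")
print(st["joints"],st["eef_pos"],st["force"])
a=np.radians(16.7);print(goal(528+62*np.cos(a),-41.5+62*np.sin(a),201,16.7))
```

```text
[-2.37143552e-01  5.43451247e-01  1.43425725e+00 -1.29434629e-03
  1.16322527e+00  1.03811599e+00] [587.81185335 -22.64376191 201.13116862] [-0.23567482 -3.61826689 -0.11661822]
(array([-0.08,  0.16,  0.01]), array([0. , 0. , 0.5]))
```

View pics/w3.png

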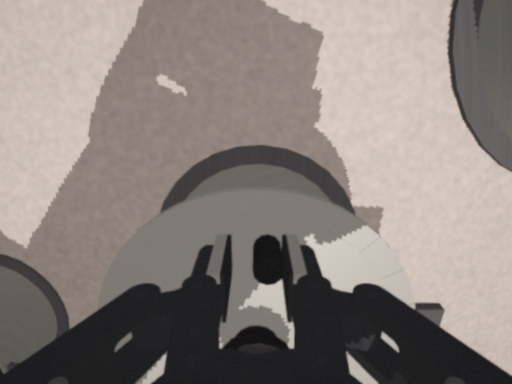

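The post (267,258) is riding against the trailing finger. I'll continue the sweep.

>>> step_arm(plan=[{"offset": [-0.02,-0.43,0],"rot": [0,0,-4],"gripper": 2.4},{"offset": [-0.06,-0.86,0],"rot": [0,0,-8],"gripper": 2.4},{"offset": [-0.14,-1.29,0],"rot": [0,0,-12],"gripper": 2.4},{"offset": [-0.24,-1.71,0],"rot": [0,0,-16],"gripper": 2.4},{"offset": [-0.37,-2.12,0],"rot": [0,0,-20],"gripper": 2.4},{"offset": [-0.54,-2.52,0],"rot": [0,0,-24],"gripper": 2.4},{"offset": [-0.73,-2.91,0],"rot": [0,0,-28],"gripper": 2.4},{"offset": [-0.94,-3.29,0],"rot": [0,0,-32],"gripper": 2.4},{"offset": [-1.18,-3.64,0],"rot": [0,0,-36],"gripper": 2.4},{"offset": [-1.45,-3.99,0],"rot": [0,0,-40],"gripper": 2.4},{"offset": [-1.74,-4.31,0],"rot": [0,0,-44],"gripper": 2.4},{"offset": [-2.05,-4.61,0],"rot": [0,0,-48],"gripper": 2.4}])

```text
time_s: 5.15
eef_pos: [555.1, 15.5, 201.2]
ee_rot: [0.001, 0.844, 0.536, 0.0]
force: [0.7, -4.0, -1.1]
grip_width: 0.278
grip_force: 1.8
```

>>> step_arm(plan=[{"offset": [-0.02,-0.43,0],"rot": [0,0,-4],"gripper": 2.4},{"offset": [-0.06,-0.86,0],"rot": [0,0,-8],"gripper": 2.4},{"offset": [-0.14,-1.29,0],"rot": [0,0,-12],"gripper": 2.4},{"offset": [-0.24,-1.71,0],"rot": [0,0,-16],"gripper": 2.4},{"offset": [-0.37,-2.12,0],"rot": [0,0,-20],"gripper": 2.4},{"offset": [-0.54,-2.52,0],"rot": [0,0,-24],"gripper": 2.4},{"offset": [-0.73,-2.91,0],"rot": [0,0,-28],"gripper": 2.4},{"offset": [-0.94,-3.29,0],"rot": [0,0,-32],"gripper": 2.4},{"offset": [-1.18,-3.64,0],"rot": [0,0,-36],"gripper": 2.4},{"offset": [-1.45,-3.99,0],"rot": [0,0,-40],"gripper": 2.4},{"offset": [-1.45,-3.99,0],"rot": [0,0,-40],"gripper": 2.4},{"offset": [-1.45,-3.99,0],"rot": [0,0,-40],"gripper": 2.4}])

```text
time_s: 6.35
eef_pos: [512.6, 19.8, 201.0]
ee_rot: [0.0, 0.611, 0.792, 0.0]
force: [0.3, 0.2, -0.3]
grip_width: 0.28
grip_force: 0.0
```

Run:
```python
from h import *
import pickle
st=sense();b=capture("top");w=capture("wrist");a=capture("scene")
pickle.dump((st,a,b,w),open("v2.pkl","wb"))
def crop(im,y,x,h,ww,s): return cv2.resize(im[y:y+h,x:x+ww,::-1],(ww*s,h*s),interpolation=cv2.INTER_CUBIC)
t=crop(b["color"],165,225,75,100,4);u=crop(a["color"],160,200,75,100,4)
cv2.imwrite("pics/d.png",np.vstack([np.hstack([t,u]),]))
print(st["joints"],st["eef_pos"],st["force"])
an=np.radians(104.7);print(goal(528+62*np.cos(an),-41.5+62*np.sin(an),201,104.7))
X=cloud(w,st);g=w["color"].max(2)
p=sel(X,141,151,(528+62*np.cos(an),-41.5+62*np.sin(an)),14);print(len(p),p.mean(0) if len(p) else 0)
cv2.imwrite("pics/w4.png",w["color"][:,:,::-1])
```

```text
[-1.90029458e-01  3.93431566e-01  1.67179142e+00  1.43312780e-04
  1.07628674e+00 -4.45850771e-01] [512.63853647  19.849181   201.01369419] [ 0.28101106  0.22497799 -0.27923911]
(array([-0.13, -0.07, -0.01]), array([-0., -0.,  0.]))
959 [515.75041753  21.6339415  145.90452376]
```

View pics/d.png

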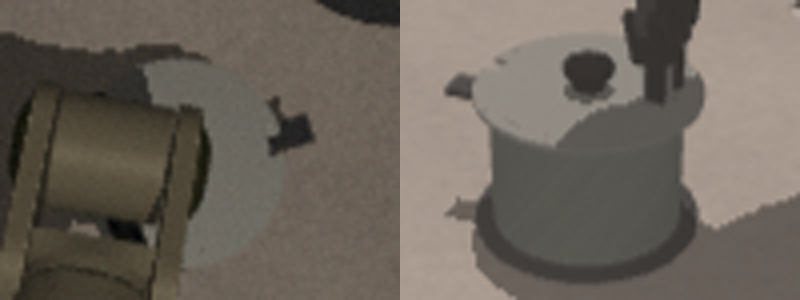

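Both views show the notch at or just beside the pin: top crop (275,147) against the ear at (292,132). I'll lift clear and set the wrist camera above the pin to measure it exactly.

Run:
```python
from h import *
print(goal(512,20,300,104.7),goal(567,-185,320,104.7))
```

```text
(array([ 0.03, -0.06, -9.91]), array([-0., -0.,  0.])) (array([-21.2 ,   0.05, -11.92]), array([-0., -0.,  0.]))
```

>>> step_arm(plan=[{"offset": [0,0,-1.5],"rot": [0,0,0],"gripper": 2.4},{"offset": [0,0,-4],"rot": [0,0,0],"gripper": 2.4},{"offset": [0,0,-8],"rot": [0,0,0],"gripper": 0},{"offset": [0,0,-11],"rot": [0,0,0],"gripper": 0}])

```text
time_s: 6.9
eef_pos: [512.6, 19.9, 312.9]
ee_rot: [0.001, 0.61, 0.792, 0.0]
force: [-0.3, 0.2, 1.4]
grip_width: 0.003
grip_force: 0.0
```

>>> step_arm(plan=[{"offset": [-21,0,-1],"rot": [0,0,0],"gripper": 0},{"offset": [-21,0,-1],"rot": [0,0,0],"gripper": 0},{"offset": [-21,0,-1],"rot": [0,0,0],"gripper": 0},{"offset": [-21,0,-1],"rot": [0,0,0],"gripper": 0},{"offset": [-21,0,-1],"rot": [0,0,0],"gripper": 0},{"offset": [-21,0,-1],"rot": [0,0,0],"gripper": 0},{"offset": [-21,0,-1],"rot": [0,0,0],"gripper": 0},{"offset": [-21,0,-1],"rot": [0,0,0],"gripper": 0}])

```text
time_s: 7.7
eef_pos: [566.1, -181.7, 321.1]
ee_rot: [-0.0, 0.61, 0.793, 0.0]
force: [0.5, 0.1, -0.7]
grip_width: 0.001
grip_force: 0.0
```

Run:
```python
from h import *
import pickle
st=sense();w=capture("wrist");pickle.dump((st,w),open("w5.pkl","wb"));save(w,"w5.png")
print(st["eef_pos"],st["time_s"],cam(w,st)[2])
X=cloud(w,st);k=sel(X,140,150,(528,-41),28);p=sel(X,144,153,(512,19),18);f=sel(X,118,128,(528,-41),120)
for q in(k,p):print(len(q),q.mean(0))
print(cv2.minEnclosingCircle(f[:,:2].astype(np.float32)))
d=p.mean(0)-k.mean(0);print(np.degrees(np.arctan2(d[1],d[0])))
```

```text
[ 566.14265407 -181.68037776  321.07054173] 7.7 [ 545.33925423 -106.33454293  389.76260412]
369 [530.29653413 -56.03035714 143.16340453]
0 [nan nan nan]
((527.8416748046875, -46.985416412353516), 90.84019470214844)
nan<stdin>:6: RuntimeWarning: Mean of empty slice.
  ret = um.true_divide(
<stdin>:8: RuntimeWarning: Mean of empty slice.
```

View pics/w5.png

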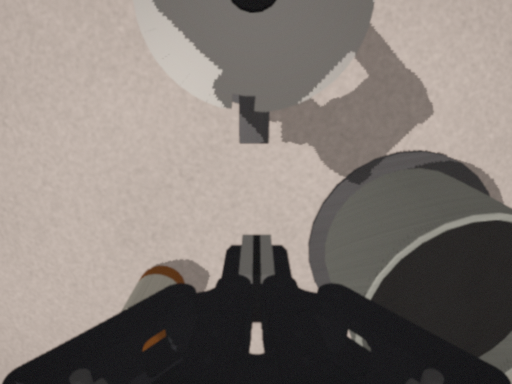

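The knob is cut off at the top (255,5), with the ear at (254,120) and the notch area at about (250,103). I'll zoom there, and use depth for the edge of the notch.

Run:
```python
from h import *
import pickle
st,w=pickle.load(open("w5.pkl","rb"))
cv2.imwrite("pics/e.png",cv2.resize(w["color"][80:150,205:305,::-1],(800,560),interpolation=cv2.INTER_NEAREST))
X=cloud(w,st)
for v in range(88,118,2): print(v,X[v,228:284:2,2].round().astype(int))
```

```text
88 [123 122 124 121 121 122 122 122 121 121 123 121 122 121 122 122 121 122
 122 122 122 122 121 122 122 122 122 122]
90 [121 122 121 121 122 121 122 121 122 121 121 122 122 123 123 121 122 122
 121 122 123 122 122 121 121 121 122 123]
92 [121 122 122 122 121 122 122 121 121 122 120 121 120 122 121 122 119 122
 122 121 122 122 122 122 122 122 122 122]
94 [122 122 122   5 121 123 122 122 122 121 122 122 120 121 124 122 122 123
 122 121 123 120 122 121 122 121 122 121]
96 [123 122 120   4   4   4 106 104 104 104 104 105 104 105 122 122 122 121
 122 122 121 121 121 121 122 121 121 122]
98 [121 122 119   4   5   6 104 105 105 105 105 105 104 104 121 122 121 121
 122 123 122 122 121 121 122 122 390 121]
100 [122 121 118   5   5   5 106 106 103 106 105 105 104 104 120 123 120 121
 122 122 121 122 122 122 122 122 122 121]
102 [121 121  -1  -2   6   5 106 104 104 105 104 105 113 114 121 121 121 121
 121 121 123 121 121 123 122 121 121 120]
104 [122 122  -1  -1  -1  -1 104 104 104 104 105 112 114 115 121 122 121 120
 122 122 120 122 122 121 121 121 122 121]
106 [122 122  -2  -1  -1  -1 104 104 104 105 105 114 115 115 121 121 122 121
 121 122 120 121 121 123 121 121 121 121]
108 [ -2  -2  -3  -2  -3  -1 104 105 104 106 105 113 114 115 122 121 122 122
 122 121 122 121 121 121 122 122 122 122]
110 [ -3  -2  -2  -2  -1  -1 105 105 104 104 105 104 113 123 121 390 121 121
 121 122 121 121 121   0  -1   0  -1  -2]
112 [ -3  -1  -2   0  -3  -1 105 104 105 105 104 107 104 106 104 104 105 104
 104 104 105  -1  -1  -1  -1  -2  -1  -2]
114 [ -1  -1  -2  -2  -3  -3 106 104 105 104 105 105 104 104 105 106 105 105
 105 106 104   0  -1  -2   0  -3   0  -1]
116 [ -1  -2  -2  -1  -2  -2 105 105 104 105 104 106 105 105 105 105 105 104
 105 104 104  -1  -1  -2  -3   0  -2  -2]
```

View pics/e.png

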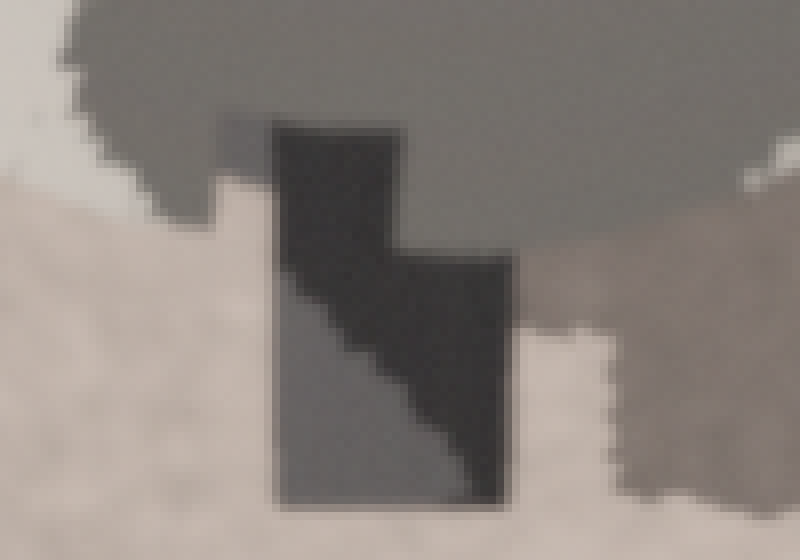

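Run:
```python
from h import *
import pickle
st,w=pickle.load(open("w5.pkl","rb"))
C=np.array([528,-41.5])
n=onplane(w,[(231.6,101),(254.8,101)],123,st); e=onplane(w,[(239.3,125),(268.8,125)],104.7,st)
A=lambda v:np.degrees(np.arctan2(*(v[:2]-C)[::-1]))
print(n,e,np.linalg.norm(n[0]-n[1]),np.linalg.norm(e[0]-e[1]),A(n.mean(0)),A(e.mean(0)))
print(np.hypot(*(n.mean(0)[:2]-C)),np.hypot(*(e.mean(0)[:2]-C)))
```

```text
[[ 530.66801828 -124.69518548  123.        ]
 [ 548.32502059 -120.04824605  123.        ]] [[ 540.83518515 -143.85107986  104.7       ]
 [ 565.26584263 -137.37938389  104.7       ]] 18.25825229499406 25.273303574427963 -81.90918737969375 -75.81602561287889
81.68478665079296 102.23188072305716
```

The notch is at -81.9° and the pin at -75.8°, so it needs 6.1° more CCW. The post lags the tool by 6.6°, so the tool's final angle should be about 111°.

Run:
```python
from h import *
print(goal(518.3,19.7,320,99),goal(518.3,19.7,201,99))
```

```text
(array([20.7 ,  0.55,  0.12]), array([0. , 0. , 5.9])) (array([20.7 ,  0.55, 12.02]), array([0. , 0. , 5.9]))
```

>>> step_arm(plan=[{"offset": [20.7,0.55,0],"rot": [0,0,5.9],"gripper": 3.6},{"offset": [20.7,0.55,0],"rot": [0,0,5.9],"gripper": 3.6},{"offset": [20.7,0.55,0],"rot": [0,0,5.9],"gripper": 3.6},{"offset": [20.7,0.55,0],"rot": [0,0,5.9],"gripper": 3.6},{"offset": [20.7,0.55,0],"rot": [0,0,5.9],"gripper": 3.6},{"offset": [20.7,0.55,0],"rot": [0,0,5.9],"gripper": 3.6},{"offset": [20.7,0.55,3.5],"rot": [0,0,5.9],"gripper": 3.6},{"offset": [20.7,0.55,7],"rot": [0,0,5.9],"gripper": 3.6},{"offset": [20.7,0.55,9.5],"rot": [0,0,5.9],"gripper": 3.6},{"offset": [20.7,0.55,11],"rot": [0,0,5.9],"gripper": 3.6},{"offset": [20.7,0.55,12],"rot": [0,0,5.9],"gripper": 3.6},{"offset": [20.7,0.55,12],"rot": [0,0,5.9],"gripper": 3.6}])

```text
time_s: 8.95
eef_pos: [518.5, 17.7, 199.9]
ee_rot: [-0.001, 0.65, 0.76, -0.001]
force: [0.4, -0.2, 0.9]
grip_width: 0.423
grip_force: 0.0
```

>>> step_arm(plan=[{"offset": [0,0,0],"rot": [0,0,0],"gripper": 2.4},{"offset": [0,0,0],"rot": [0,0,0],"gripper": 2.4},{"offset": [0,0,0],"rot": [0,0,0],"gripper": 2.4},{"offset": [0,0,0],"rot": [0,0,0],"gripper": 2.4}])

```text
time_s: 9.35
eef_pos: [518.8, 18.3, 201.3]
ee_rot: [0.0, 0.65, 0.76, 0.0]
force: [0.4, 0.0, 0.2]
grip_width: 0.281
grip_force: 0.0
```

Run:
```python
from h import *
st=sense();a=np.radians(111)
print(st["eef_pos"],st["force"],st["grip_width"],st["grip_force"],goal(518.3,19.7,201,99),goal(528+62*np.cos(a),-41.5+62*np.sin(a),201,111))
```

```text
[518.75829591  18.30668168 201.31946422] [0.42030617 0.03258082 0.19425952] 0.2812971055189177 0.0 (array([ 0.14, -0.02,  0.03]), array([ 0. ,  0. , -0.1])) (array([ 0.01, -1.31,  0.03]), array([  0. ,   0. , -12.1]))
```

Settled and straddled. Next is the final 12° push, then up and back to check.

>>> step_arm(plan=[{"offset": [0,-0.3,0],"rot": [0,0,-3],"gripper": 2.4},{"offset": [0,-0.6,0],"rot": [0,0,-6],"gripper": 2.4},{"offset": [0,-0.85,0],"rot": [0,0,-8],"gripper": 2.4},{"offset": [0,-1.05,0],"rot": [0,0,-10],"gripper": 2.4},{"offset": [0,-1.2,0],"rot": [0,0,-11],"gripper": 2.4},{"offset": [0,-1.3,0],"rot": [0,0,-12],"gripper": 2.4},{"offset": [0,-1.3,0],"rot": [0,0,-12],"gripper": 2.4},{"offset": [0,-1.3,0],"rot": [0,0,-12],"gripper": 2.4}])

```text
time_s: 10.15
eef_pos: [505.9, 16.3, 201.1]
ee_rot: [0.0, 0.567, 0.824, 0.0]
force: [2.3, -0.5, 0.4]
grip_width: 0.284
grip_force: 1.0
```

>>> step_arm(plan=[{"offset": [0,0.3,0],"rot": [0,0,0],"gripper": 2.4},{"offset": [0,0.3,-3],"rot": [0,0,0],"gripper": 2.4},{"offset": [0,0.3,-7],"rot": [0,0,0],"gripper": 0},{"offset": [0,0.3,-11.5],"rot": [0,0,0],"gripper": 0},{"offset": [0,0.3,-11.8],"rot": [0,0,0],"gripper": 0}])

```text
time_s: 10.65
eef_pos: [509.6, 17.5, 324.0]
ee_rot: [0.004, 0.567, 0.824, 0.002]
force: [-0.1, -0.0, -0.4]
grip_width: -0.001
grip_force: 0.0
```

Run:
```python
from h import *
st=sense();print(st["eef_pos"],goal(567,-185,320,104.7))
```

```text
[509.5519616   17.46231051 323.97726242] (array([-20.96,  -1.86,   0.47]), array([0.4, 0.2, 6.2]))
```

>>> step_arm(plan=[{"offset": [-20.5,-1.9,0],"rot": [0,0,6.2],"gripper": 0},{"offset": [-20.5,-1.9,0],"rot": [0,0,6.2],"gripper": 0},{"offset": [-20.5,-1.9,0],"rot": [0,0,6.2],"gripper": 0},{"offset": [-20.5,-1.9,0],"rot": [0,0,6.2],"gripper": 0},{"offset": [-20.5,-1.9,0],"rot": [0,0,6.2],"gripper": 0},{"offset": [-20.5,-1.9,0],"rot": [0,0,6.2],"gripper": 0},{"offset": [-20.5,-1.9,0],"rot": [0,0,6.2],"gripper": 0},{"offset": [-20.5,-1.9,0],"rot": [0,0,6.2],"gripper": 0}])

```text
time_s: 11.45
eef_pos: [563.9, -179.4, 319.0]
ee_rot: [-0.0, 0.61, 0.792, 0.0]
force: [1.1, -0.4, 0.3]
grip_width: -0.001
grip_force: 0.0
```

Run:
```python
from h import *
import pickle
st=sense();w=capture("wrist");pickle.dump((st,w),open("w6.pkl","wb"))
cv2.imwrite("pics/f.png",cv2.resize(w["color"][80:150,205:305,::-1],(800,560),interpolation=cv2.INTER_NEAREST))
print(st["eef_pos"],st["time_s"])
X=cloud(w,st)
for v in range(92,132,3): print(v,X[v,228:284:2,2].round().astype(int))
print(goal(528,-41.5,260,104.7),goal(528,-41.5,225,104.7))
```

```text
[ 563.90641066 -179.40783515  318.99403532] 11.45
92 [122 121 122 122 121 122 122 121 122 122 122 122 122 122 122 122 122 122
 122 122 121 121 121 122 122 122 121 122]
95 [122 122 122 121 122 122 121 121 122 121 122 122 122 121 121 122 122 122
 121 122 122 122 123 122 122 122 122 121]
98 [121 121 122 121 121 121 123 121 122 105 122 122 122 122 120 121 121 122
 122 105 122 122 122 122 122 123 121 121]
101 [122 121 121 121 121 122 122 122 121 118 105 106 104 105 105 104 106 104
 105 105 104 121 122 122 122 121 121 121]
104 [121 121 123 121 122 122 122 120 121 120 104 104 105 106 105 104 104 104
 105 105 105 122 121 121 122 122 122 121]
107 [122 120 122 122 121 122 121 121 120 121 103 105 113 113 114 113 110 105
 106 104 105 121 123 121 121 121 121 122]
110 [122 122 121 120 121 121 121 120 122 122 104 105 114 116 116 116 113 105
 103 104 105 121 122 122 120 121 122 121]
113 [ -3  -2  -1 122 388 120 122 121 122 121 105 104 104 115 116 114 105 388
 104 104 103 121 122 120 122 121  -1  -2]
116 [ -3  -1  -1   0  -2   0  -1 105 105 104 105 105 106 103 104 104 105 104
 104 104 104 105  -1  -2   0  -1  -2  -2]
119 [ -2   0  -3  -1  -1  -3  -2 105 104 105 105 106 104 104 104 105 104 105
 105 104 105 105  -1  -1   1  -2  -2  -1]
122 [ -2  -1  -2  -1  -2  -1  -2 104 104 104 105 104 103 106 105 106 104 105
 105 104 104 104  -1  -2  -1  -1  -1   0]
125 [ -2  -3  -2  -2  -2  -1   0 104 105 104 105 105 106 104 105 104 104 103
 104 105 104 104  -2  -1   1  -1  -2  -2]
128 [ -1  -1  -1  -1  -1  -2  -1 105 104 105 106 106 105 105 106 104 105 105
 105 104 105 104   0   1  -3  -1  -1  -2]
131 [ -1  -2   0  -1  -1   0  -1 105 105 105 104 105 104 106 104 105 105 104
 104 105 105 105  -1  -2  -1  -1   0  -2]
(array([14.26,  0.05,  5.91]), array([ 0. , -0. ,  0.1])) (array([14.26,  0.05,  9.41]), array([ 0. , -0. ,  0.1]))
```

View pics/f.png

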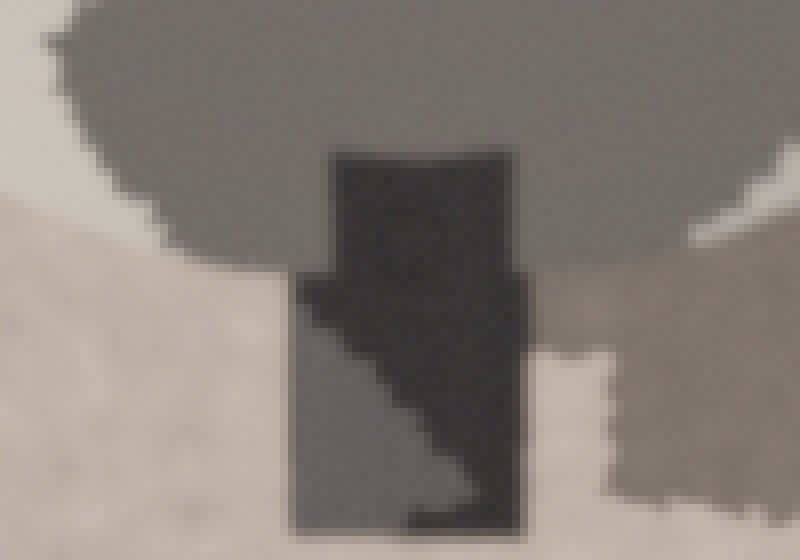

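The crop shows the notch (420,210) around the pin, within about 1.5 mm. Now over the knob with the fingers closed to press.

>>> step_arm(plan=[{"offset": [14.2,0,0],"rot": [0,0,0],"gripper": 0},{"offset": [14.2,0,0],"rot": [0,0,0],"gripper": 0},{"offset": [14.2,0,0],"rot": [0,0,0],"gripper": 0},{"offset": [14.2,0,0],"rot": [0,0,0],"gripper": 0},{"offset": [14.2,0,3],"rot": [0,0,0],"gripper": 0},{"offset": [14.2,0,6],"rot": [0,0,0],"gripper": 0},{"offset": [14.2,0,8],"rot": [0,0,0],"gripper": 0},{"offset": [14.2,0,9],"rot": [0,0,0],"gripper": 0},{"offset": [14.2,0,9.3],"rot": [0,0,0],"gripper": 0},{"offset": [14.2,0,9.5],"rot": [0,0,0],"gripper": 0},{"offset": [14.2,0,9.5],"rot": [0,0,0],"gripper": 0},{"offset": [14.2,0,9.5],"rot": [0,0,0],"gripper": 0}])

```text
time_s: 12.7
eef_pos: [528.2, -43.6, 224.7]
ee_rot: [0.001, 0.611, 0.792, 0.0]
force: [-0.3, 0.7, -0.9]
grip_width: 0.001
grip_force: 0.0
```

Run:
```python
from h import *
st=sense();print(st["eef_pos"],st["force"],goal(528,-41.2,218,104.7))
```

```text
[528.20043851 -43.61722054 224.65302007] [-0.32195005  0.66909562 -0.8516319 ] (array([0.24, 0.04, 0.67]), array([0.1, 0. , 0. ]))
```

>>> step_arm(plan=[{"offset": [0.2,0,0.2],"rot": [0,0,0],"gripper": 0},{"offset": [0.2,0,0.4],"rot": [0,0,0],"gripper": 0},{"offset": [0.2,0,0.5],"rot": [0,0,0],"gripper": 0},{"offset": [0.2,0,0.6],"rot": [0,0,0],"gripper": 0},{"offset": [0.2,0,0.7],"rot": [0,0,0],"gripper": 0},{"offset": [0.2,0,0.8],"rot": [0,0,0],"gripper": 0},{"offset": [0.2,0,0.9],"rot": [0,0,0],"gripper": 0},{"offset": [0.2,0,0.9],"rot": [0,0,0],"gripper": 0}])

```text
time_s: 13.5
eef_pos: [527.5, -41.6, 215.5]
ee_rot: [0.0, 0.611, 0.792, 0.0]
force: [-2.6, 1.6, 6.0]
grip_width: 0.001
grip_force: 2.8
```

>>> step_arm(plan=[{"offset": [0,0,0.1],"rot": [0,0,0],"gripper": 0},{"offset": [0,0,0.2],"rot": [0,0,0],"gripper": 0},{"offset": [0,0,0.3],"rot": [0,0,0],"gripper": 0},{"offset": [0,0,0.3],"rot": [0,0,0],"gripper": 0}])

```text
time_s: 13.9
eef_pos: [527.5, -41.6, 212.5]
ee_rot: [0.0, 0.611, 0.792, 0.0]
force: [-2.0, 0.3, 5.3]
grip_width: -0.0
grip_force: 2.9
```

>>> step_arm(plan=[{"offset": [0,0,0.1],"rot": [0,0,0],"gripper": 0},{"offset": [0,0,0.2],"rot": [0,0,0],"gripper": 0},{"offset": [0,0,0.2],"rot": [0,0,0],"gripper": 0}])

```text
time_s: 14.2
eef_pos: [527.5, -41.6, 210.5]
ee_rot: [0.0, 0.611, 0.792, 0.0]
force: [-1.7, 1.0, 6.8]
grip_width: 0.002
grip_force: 3.0
```

>>> step_arm(plan=[{"offset": [0,0,0.1],"rot": [0,0,0],"gripper": 0},{"offset": [0,0,0.15],"rot": [0,0,0],"gripper": 0},{"offset": [0,0,0.15],"rot": [0,0,0],"gripper": 0}])

```text
time_s: 14.5
eef_pos: [527.5, -41.6, 209.7]
ee_rot: [0.0, 0.611, 0.792, 0.0]
force: [-4.4, 0.7, 12.0]
grip_width: 0.003
grip_force: 5.7
```

>>> step_arm(plan=[{"offset": [0,0,0.1],"rot": [0,0,0],"gripper": 0},{"offset": [0,0,0.1],"rot": [0,0,0],"gripper": 0},{"offset": [0,0,0.1],"rot": [0,0,0],"gripper": 0}])

```text
time_s: 14.8
eef_pos: [527.5, -41.6, 209.6]
ee_rot: [0.001, 0.611, 0.792, 0.0]
force: [-8.1, 1.8, 19.5]
grip_width: -0.003
grip_force: 10.0
```

Hard stop at the expected depth (z no longer moves while force rises to 19.5 N). I'll back off and check.

>>> step_arm(plan=[{"offset": [0,0,-0.3],"rot": [0,0,0],"gripper": 0},{"offset": [0,0,-2],"rot": [0,0,0],"gripper": 0},{"offset": [0,0,-6],"rot": [0,0,0],"gripper": 0},{"offset": [0,0,-11],"rot": [0,0,0],"gripper": 0},{"offset": [-10,0,-13],"rot": [0,0,0],"gripper": 0},{"offset": [-10,0,-13],"rot": [0,0,0],"gripper": 0},{"offset": [-10,0,-13],"rot": [0,0,0],"gripper": 0},{"offset": [-10,0,-13],"rot": [0,0,0],"gripper": 0}])

```text
time_s: 15.6
eef_pos: [552.8, -139.2, 336.8]
ee_rot: [-0.0, 0.612, 0.791, 0.0]
force: [-0.1, 0.8, 0.7]
grip_width: 0.0
grip_force: 0.0
```

Run:
```python
from h import *
st=sense();w=capture("wrist");X=cloud(w,st)
print(st["eef_pos"],st["force"])
r=np.hypot(X[...,0]-528,X[...,1]+41.5);m=(X[...,2]>108)&(X[...,2]<130)&(r>30)&(r<85)
P=X[m];A=np.c_[P[:,:2]-[528,-41.5],np.ones(len(P))];s=np.linalg.lstsq(A,P[:,2],rcond=None)[0];print(len(P),np.median(P[:,2]),s)
k=sel(X,128,145,(528,-41),18);print(np.median(k[:,2]))
```

```text
[ 552.80229545 -139.23492917  336.84423732] [-0.08846468  0.80828486  0.66597436]
21920 113.8893649741774 [1.35477586e-03 1.41323332e-03 1.13899738e+02]
135.69902511847624
```

The flange has dropped by about 8 mm, from 121.7 to 113.9, and is flat. The arm is clear, so I'll hand in.

```bash
python3 -c "
from rig import *
print(finish_job())"
```

```text
the job is handed in; nothing more can be done
None
```

The lid was turned until its notch stood over the pin and pressed home: the flange dropped about 8 mm and measured flat. The arm is clear, and the job is handed in; no verdict was returned.

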